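# Turn the foot-file block over in its slide-jaw stand

### The job

The foot-file block stands on edge in the slide-jaw stand with its ridged steel face turned to the fixed jaw, where it cannot be used. Slide the moving jaw well back, tip the block over so that it lies flat on the bed with the ridged steel face up, then slide the jaw up again until the block is held snugly, square between the two jaws, and let go. Do not disturb the caddy, the mug, the comb or the nail file.

Things in the scene. Friction and masses are not known exactly. Their poses are not given: they have to be found in the camera images.
- stand: Low steel stand, 124 x 220 mm, fixed to the counter. Origin under its centre at counter height; +y along the slide to the fixed jaw, z up. Flat bed top 30 mm above the origin, white plastic rails along both sides. Fixed jaw: steel bar across the +y end, gripping face at y = +88 mm, 20 mm thick (to y = +108), 100 mm wide, top 28 mm above the bed.
- jaw (a joint): Slide of the moving jaw in m, 0 to 0.080; grows as it is pushed back (stand's -y); 2.5 N friction holds it where it is left. Gap between the jaw faces = 36 mm + this value. The jaw is a carriage: jaw plate 12 mm thick, 100 mm wide, top 28 mm above the bed; behind it a low plate, and at its rear the upright push tab.
- jaw_tab (a point): Middle of the top edge of the push tab, an upright steel plate across the rear of the moving jaw: 60 mm wide, 10 mm thick along the slide, top 48 mm above the bed, 65 mm behind the jaw's gripping face. The free slot between jaw plate and tab is 48 mm long, its floor 8 mm above the bed. Stand's axes.
- block: Loose wooden foot-file block, 90 (its x) x 34 (its y) x 58 mm (its z), about 140 g, with a ridged steel plate on its +y broad face only. Origin in the centre of the 90 x 34 mm face it stands on at the start; then its z points up and its y to the fixed jaw.
- block_center (a point): Centre of the block, with the block's axes.
- caddy: Stainless steel caddy, 90 x 130 x 85 mm, with two toothbrushes and a tongue cleaner standing up to 190 mm; origin under its centre. Bystander.
- mug: Blue ceramic mug, 80 mm across and 90 mm tall, handle at its +y; origin under its centre. Bystander.
- comb: Black plastic comb, 170 mm (x) x 32 mm x 5 mm, lying flat; origin under its centre. Bystander.
- nail_file: Steel nail file with a black grip, 150 mm (x) x 13 mm x 4 mm, lying flat; origin under its centre. Bystander.
Things that resemble listed ones, but are neither listed nor needed, are in the scene too. Of the things that look like the block, the middle-sized one is meant.

How it is judged:
By the outcome, as a careful person would: the job done as asked, in the order asked, and still so for the second after the job is handed in, with the robot touching nothing.
It also fails if it takes over 45 s, if anything falls off the work surface, if the arm or the gripper's body presses on something with over 40 N, if the wrist force passes 120 N, or if a joint passes its speed limit or range.

### The arm

A 6-joint arm with a two-finger parallel gripper is mounted at the origin on the work surface. World frame = base frame: x ahead of the robot, y to its left, z up, the work surface at z = 0. Lengths are in m, angles in rad, forces in N, time in s.
With the tool pointing down it reaches from about 0.25 to 0.725 m from the base axis. Payload 4 kg.
Tool frame: the origin (TCP) lies at the very end of the fingers, on their centre line; the grasp point (between the pads) lies 19 mm behind it; z points along the fingers, y is the line along which they close (so a half turn about z gives the same grasp; the last joint's range is limited). The gripper opens to 85 mm and grips with 20 to 120 N. Pads are 22 mm wide; open, the fingers measure 114 mm over their backs; the gripper's body (76 mm by 85 mm) begins 54 mm behind the grasp point. The pads swing forward as they close: fully open they stand 13 mm farther back than shut.
Start: joints at [1.343, 0.241, 0.005, 1.335, 0, 1.571], TCP at [0.113, 0.487, 0.231] pointing down, gripper open.
Joint ranges: [-2.72, 2.72], [-1.05, 1.87], [-1.09, 1.28], [-1.99, 2.15], [-1.42, 1.44], [-3.14, 3.14]. Speed limits (rad/s): [2.79, 2.79, 3.14, 3.14, 3.14, 3.14].

### API

Orientations are given as a unit quaternion [x, y, z, w].
In Python, from workcell import monitor, viewer, job gives the robot as it stands.
- The arm moves only by the tool arm_command, never from a script. Its argument "increments" is a list of rows, each an object of numbers: "dx", "dy", "dz": the shift along the tool's x, y, z in cm; "wx", "wy", "wz": the turn, a rotation vector about the tool's x, y, z in rad; "grip": the finger opening in cm, from 0 to 8.54. In form: [{"dx": .., "dy": .., "dz": .., "wx": .., "wy": .., "wz": .., "grip": ..}, ...]. A call has 1 to 10 rows; each row is the pose to reach, as a shift and turn from the pose commanded when the call began, along the tool's axes at that moment; what a row does not reach only later rows make up. A row lasts 1/10 s, in which the tool goes at most 50 mm and 8.59 degrees, less where a joint would pass 70% of its speed; a pose out of reach is approached as far as the arm can. A call with a gripper value outside its range is refused whole. The fingers move at their own pace and stop on an object; the grip force is fixed at half the most. Time passes only in rows, so rows that repeat a pose let the fingers close. It gives the time, the measured TCP pose, the force, the opening and the grip force at its end, in the units of the state.
- monitor.get_obs(): the state, without advancing time (a new reading comes with each control period).
- viewer.camera(name): name is "scene" or "top" or "wrist"; returns (picture, depth): 400x640x3 uint8, red, green, blue; 400x640 float32, m along the optical axis (not along the pixel's ray), 0 where there is no reading.
- viewer.get_calibration(name): a dict with "fovy" (degrees; the focal length in pixels is half the picture's height over the tangent of half this angle, whatever the lens; pixels are square), "cx", "cy" (the principal point, pixels), "dist_coeffs" ([k1, k2, p1, p2, k3] as OpenCV has them; the pictures are not rectified), "view" (4x4, takes a point from world to camera coordinates). Camera axes: x right, y up, looking along -z (the intrinsics and any distortion apply to the point x, -y, -z); pixel columns grow to the right and rows downward; lengths in m; the calibration is good to about 2 mm. A picture is of the moment at which its call begins: read the wrist's pose just before it. get_calibration takes no time and is no camera call; for the wrist camera it gives the pose at the moment of the call.
- job.job_done(): hands the job in; it is judged then, once.
The state is a dict: "clock": time; "joint_pos": joint angles; "joint_vel": joint speeds; "tau": joint torques, N m; "eef_pos": TCP position; "tool_rot": TCP orientation; "ft_force": force on the tool from outside, world axes, zero at the start; "ft_torque": the same for the moment, N m; "grip_width": finger opening in m; "grasp_force": force on a finger pad.
Only numpy, scipy, OpenCV 4.12 (cv2) and the standard library are available. Lean on these libraries where they do the work, as an engineer would, in place of code of your own. Each camera call takes 0.05 s, during which the arm holds its last target. There are 200 camera calls.

## Working session

There is one attempt and no reset: what is moved stays moved. The work goes in short steps, Python scripts to look and compute and a tool call to move; the robot and the scene stay as the last step left them, time stands still between calls to the robot, and variables do not carry over. Pictures are saved under pics/ and viewed, at most 10 in all, crops included, and the job is handed in when it is done.

Besides the shell and the picture viewer there is one more tool, called after "Call:" as name(argument=value, ...), one argument or row to a line, values as JSON. arm_command: Moves the arm, as the interface text tells. Its arguments: {"type":"object","properties":{"increments":{"type":"array","items":{"type":"object","properties":{"dx":{"type":"number"},"dy":{"type":"number"},"dz":{"type":"number"},"wx":{"type":"number"},"wy":{"type":"number"},"wz":{"type":"number"},"grip":{"type":"number"}}}}},"required":["increments"]}

```bash
ls; mkdir -p pics; cat > h.py <<'E'
import numpy as np, cv2
from workcell import monitor, viewer, job
def K(c):
    f=200/np.tan(np.radians(c['fovy'])/2); return np.array([[f,0,c['cx']],[0,f,c['cy']],[0,0,1.]])
def shot(n,name):
    c=viewer.get_calibration(n); p,d=viewer.camera(n)
    cv2.imwrite(f'pics/{name}.png',p[:,:,::-1]); np.savez(f'pics/{name}.npz',p=p,d=d,v=np.array(c['view']),K=K(c),dc=np.array(c['dist_coeffs'],float)); return p,d
def load(name): return np.load(f'pics/{name}.npz')
def rays(s,uv):
    q=cv2.undistortPoints(np.array(uv,float).reshape(-1,1,2),s['K'],s['dc']).reshape(-1,2)
    dc=np.c_[q[:,0],-q[:,1],-np.ones(len(q))]; R=s['v'][:3,:3]; o=-R.T@s['v'][:3,3]
    return o,dc@R
def plane(s,uv,z):
    o,r=rays(s,uv); return o+r*((z-o[2])/r[:,2])[:,None]
def depthpts(s,uv):
    o,r=rays(s,uv); uv=np.array(uv,int).reshape(-1,2); return o+r*s['d'][uv[:,1],uv[:,0]][:,None]
def proj(s,P):
    P=np.array(P,float).reshape(-1,3); c=P@s['v'][:3,:3].T+s['v'][:3,3]; c=c*[1,-1,-1]
    return cv2.projectPoints(c,np.zeros(3),np.zeros(3),s['K'],s['dc'])[0].reshape(-1,2)
E
python3 - <<'E'
from h import *
shot('scene','s0');shot('top','t0')
o=monitor.get_obs();print({k:np.round(v,3) for k,v in o.items()})
E
```

```text
pics
{'clock': np.float64(0.1), 'joint_pos': array([1.343, 0.241, 0.004, 1.335, 0.   , 1.571]), 'joint_vel': array([ 0.001, -0.003,  0.003,  0.   ,  0.   ,  0.   ]), 'tau': array([-1.0000e-03, -3.7314e+01,  2.5301e+01,  1.1000e-02, -0.0000e+00,
        0.0000e+00]), 'eef_pos': array([0.113, 0.487, 0.231]), 'tool_rot': array([ 0.114,  0.994, -0.001, -0.   ]), 'ft_force': array([0.869, 0.07 , 0.094]), 'ft_torque': array([ 0.049, -0.04 , -0.012]), 'grasp_force': np.float64(0.0), 'grip_width': np.float64(0.085)}
```

View pics/s0.png

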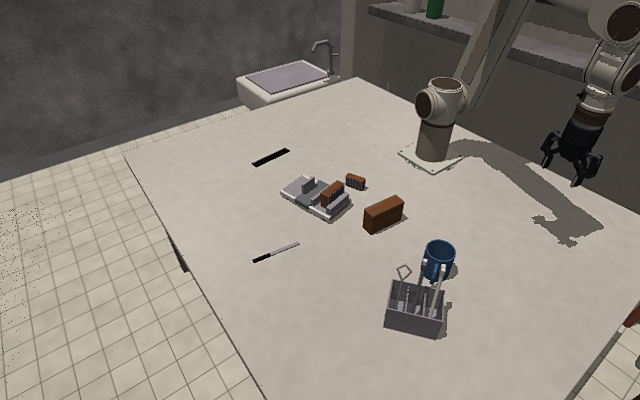

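View pics/t0.png

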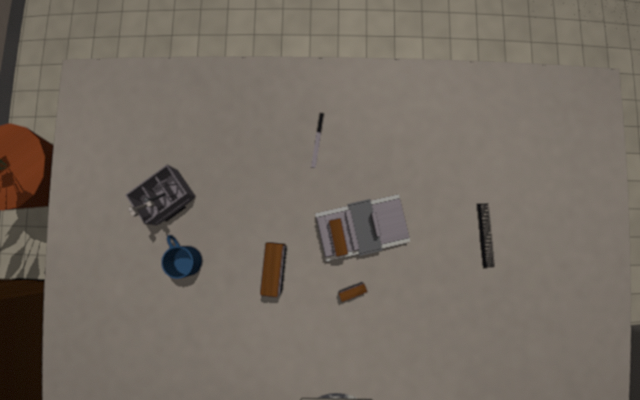

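The top view shows the stand at about (362,229) with the block on it at (338,238); a larger copy is at (273,270) and a smaller one at (352,292). The caddy is at (160,195), the mug at (182,261), the comb at (485,235) and the nail file at (318,140).

```bash
python3 - <<'E'
from h import *
a=load('t0');p=a['p'][180:310,250:420,::-1]; b=load('s0'); q=b['p'][165:240,270:410,::-1]
im=np.vstack([cv2.resize(p,(520,398),interpolation=cv2.INTER_CUBIC)]); im2=cv2.resize(q,None,fx=3.7,fy=3.7,interpolation=cv2.INTER_CUBIC)[:, :520]
im2=cv2.resize(im2,(520,int(im2.shape[0])))
cv2.imwrite('pics/c0.png',np.vstack([im,im2])[:600] if False else cv2.resize(np.vstack([im,im2]),(460,596)))
# fixed height map
h,w=400,640
uv=np.array([(u,v) for v in range(190,270) for u in range(305,420)])
P=depthpts(a,uv)
m=P[:,2]>0.012
print(P[m].min(0),P[m].max(0), plane(a,[[320,399]],0))
for zl,zh in [(0.005,0.02),(.02,.035),(.035,.045),(.045,.065),(.065,.085),(.085,.1)]:
    k=(P[:,2]>zl)&(P[:,2]<zh); print(zl,k.sum(),np.median(P[k],0) if k.sum() else '')
    if k.sum()>10: print(cv2.minAreaRect(P[k][:,:2].astype(np.float32)*1000))
E
```

```text
[ 0.45135771 -0.17740692  0.02363075] [0.62212492 0.06287989 1.16406114] [[0.09297344 0.04169201 0.        ]]
0.005 151 [ 0.53455971 -0.05291999  0.00561334]
((531.43603515625, -59.348724365234375), (204.53512573242188, 296.4384460449219), 0.6993067860603333)
0.02 2054 [ 0.5502844  -0.11080521  0.0307668 ]
((536.0054931640625, -57.277244567871094), (133.64480590820312, 220.88250732421875), 13.67213249206543)
0.035 1093 [ 0.53617871 -0.06093939  0.03867787]
((533.9850463867188, -53.02854919433594), (135.57888793945312, 203.20872497558594), 18.078454971313477)
0.045 566 [0.51898072 0.02833054 0.05853261]
((524.93798828125, -17.2237548828125), (101.34207916259766, 133.5680389404297), 14.136445999145508)
0.065 154 [ 0.53530807 -0.08226524  0.07904529]
((517.3662109375, -35.09928894042969), (85.02423858642578, 121.0674819946289), 14.025754928588867)
0.085 471 [0.50920264 0.00705315 0.08863317]
((509.34649658203125, 7.405345916748047), (89.3733139038086, 33.41352462768555), 12.587587356567383)
```

View pics/c0.png

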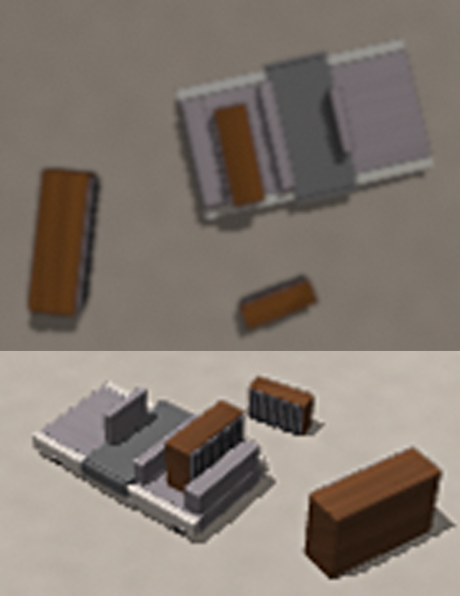

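The crop confirms that the fixed jaw is at the world +y end, with the ridged side turned to it. The stand's yaw is about +13.7°. I'll move over the stand with the tool aligned to it.

Call:
arm_command(
  increments=[
    {"dx": -3, "dy": -2.4, "wz": -0.1},
    {"dx": -7.2, "dy": -5.8, "wz": -0.22},
    {"dx": -11.2, "dy": -9, "wz": -0.34},
    {"dx": -15, "dy": -12.1, "wz": -0.468},
    {"dx": -18.9, "dy": -15.3, "wz": -0.468},
    {"dx": -22.8, "dy": -18.4, "wz": -0.468},
    {"dx": -26.7, "dy": -21.6, "wz": -0.468},
    {"dx": -30.6, "dy": -24.7, "wz": -0.468},
    {"dx": -34.5, "dy": -27.9, "wz": -0.468},
    {"dx": -38.4, "dy": -31, "wz": -0.468},
  ],
)

```text
validation failed for argument at $.in...
```

```bash
python3 - <<'E'
from h import *
from scipy.spatial.transform import Rotation as R
o=monitor.get_obs();r=R.from_quat(o['tool_rot']).as_matrix();print(o['clock'],o['eef_pos'],r.round(3),o['ft_force'].round(1))
d=r.T@(np.array([.525,-.04,.23])-o['eef_pos']);print(d*100)
E
```

```text
0.1 [0.11278027 0.48654194 0.23050326] [[-0.974  0.226 -0.   ]
 [ 0.226  0.974 -0.002]
 [ 0.    -0.002 -1.   ]] [0.9 0.1 0.1]
[-52.04661185 -41.98632615   0.12788175]
```

Call:
arm_command(
  increments=[
    {"dx": -3, "dy": -2.4, "dz": 0, "wx": 0, "wy": 0, "wz": -0.1, "grip": 8.5},
    {"dx": -7, "dy": -5.8, "dz": 0, "wx": 0, "wy": 0, "wz": -0.22, "grip": 8.5},
    {"dx": -11, "dy": -9, "dz": 0, "wx": 0, "wy": 0, "wz": -0.34, "grip": 8.5},
    {"dx": -15, "dy": -12, "dz": 0, "wx": 0, "wy": 0, "wz": -0.47, "grip": 8.5},
    {"dx": -19, "dy": -15, "dz": 0, "wx": 0, "wy": 0, "wz": -0.47, "grip": 8.5},
    {"dx": -23, "dy": -18.5, "dz": 0, "wx": 0, "wy": 0, "wz": -0.47, "grip": 8.5},
    {"dx": -27, "dy": -22, "dz": 0, "wx": 0, "wy": 0, "wz": -0.47, "grip": 8.5},
    {"dx": -31, "dy": -25, "dz": 0, "wx": 0, "wy": 0, "wz": -0.47, "grip": 8.5},
    {"dx": -35, "dy": -28, "dz": 0, "wx": 0, "wy": 0, "wz": -0.47, "grip": 8.5},
    {"dx": -38, "dy": -31, "dz": 0, "wx": 0, "wy": 0, "wz": -0.47, "grip": 8.5},
  ],
)

```text
clock: 1.1
eef_pos: [0.4099, 0.1038, 0.2312]
tool_rot: [-0.121, 0.993, 0.0, 0.0]
ft_force: [0.0, 2.0, 0.1]
grip_width: 0.085
grasp_force: 0.0
```

```bash
cat >> h.py <<'E'
from scipy.spatial.transform import Rotation as Ro
def to(P):
    o=monitor.get_obs();r=Ro.from_quat(o['tool_rot']).as_matrix()
    print('t',o['clock'],'tcp',o['eef_pos'].round(4),'F',o['ft_force'].round(1),'w',o['grip_width'].round(4),'toolY az',np.degrees(np.arctan2(-r[0,1],r[1,1])).round(2))
    print('delta cm',((r.T@(np.array(P)-o['eef_pos']))*100).round(2))
E
python3 - <<'E'
from h import *
to([.525,-.04,.23])
E
```

```text
Traceback (most recent call last):
  File "h.py", line 23, in to
    print('t',o['clock'],'tcp',o['eef_pos'].round(4),'F',o['ft_force'].round(1),'w',o['grip_width'].round(4),'toolY az',np.degrees(np.arctan2(-r[0,1],r[1,1])).round(2))
                                                                                    ^^^^^^^^^^^^^^^^^^^^^
AttributeError: 'float' object has no attribute 'round'
```

Call:
arm_command(
  increments=[
    {"dx": -1.7, "dy": -3.6, "dz": 0, "wx": 0, "wy": 0, "wz": 0, "grip": 8.5},
    {"dx": -3.4, "dy": -7.2, "dz": 0, "wx": 0, "wy": 0, "wz": 0, "grip": 6},
    {"dx": -5, "dy": -10.8, "dz": 0, "wx": 0, "wy": 0, "wz": 0, "grip": 3},
    {"dx": -6.5, "dy": -14, "dz": 0, "wx": 0, "wy": 0, "wz": 0, "grip": 3},
    {"dx": -7.5, "dy": -16, "dz": 0, "wx": 0, "wy": 0, "wz": 0, "grip": 3},
    {"dx": -7.5, "dy": -16, "dz": 0, "wx": 0, "wy": 0, "wz": 0, "grip": 3},
    {"dx": -7.5, "dy": -16, "dz": 0, "wx": 0, "wy": 0, "wz": 0, "grip": 3},
  ],
)

```text
clock: 1.8
eef_pos: [0.5195, -0.0319, 0.2305]
tool_rot: [-0.12, 0.993, 0.0, -0.001]
ft_force: [-0.4, 0.2, -1.2]
grip_width: 0.0303
grasp_force: 0.0
```

```bash
sed -i "s/o\['grip_width'\].round(4)/round(float(o['grip_width']),4)/" h.py
python3 - <<'E'
from h import *
to([.525,-.04,.23])
shot('wrist','w0')
E
```

```text
t 1.8 tcp [ 0.5195 -0.0319  0.2305] F [-0.4  0.2 -1.2] w 0.0303 toolY az 13.82
delta cm [-0.34 -0.92  0.05]
```

View pics/w0.png

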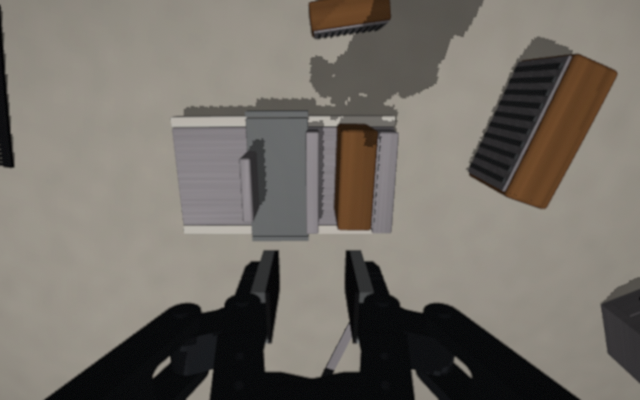

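The wrist view shows the stand square to the picture with +y to the right. The tab top is at about (246,188), the jaw plate at (312,180), the block top at (357,177) and the fixed jaw at (385,182).

```bash
python3 - <<'E'
from h import *
a=load('w0')
uv=np.array([(u,v) for v in range(100,245) for u in range(165,405)]);P=depthpts(a,uv)
img=a['p'][uv[:,1],uv[:,0]].astype(int)
def rect(n,k):
    m=np.zeros((400,640),np.uint8); m[uv[k][:,1],uv[k][:,0]]=1
    m=cv2.morphologyEx(m,cv2.MORPH_OPEN,np.ones((3,3),np.uint8))
    nn,l,st,_=cv2.connectedComponentsWithStats(m); 
    for j in range(1,nn):
        if st[j,4]<80: continue
        ys,xs=np.where(l==j); Q=depthpts(a,np.c_[xs,ys]); z=np.median(Q[:,2]); Q=plane(a,np.c_[xs,ys],z)
        print(n,'bb',st[j,:4],'z',z.round(4),cv2.minAreaRect((Q[:,:2]*1000).astype(np.float32)))
z=P[:,2]
print(np.histogram(z,np.arange(-.004,.1,.004)))
rect('block',(z>.082)); rect('tab',(z>.072)&(z<.082)); rect('jaws',(z>.052)&(z<.064)); rect('bed',(z>.02)&(z<.05)); rect('stand',z>.018)
E
```

```text
(array([7420,  739,    0,    0,    0,   47,  118, 1153, 9422, 1005, 6013,
        100,  106,   93,  426, 2934,  110,   95,  112,  214,  656,  200,
       3460,  248,    0]), array([-0.004,  0.   ,  0.004,  0.008,  0.012,  0.016,  0.02 ,  0.024,
        0.028,  0.032,  0.036,  0.04 ,  0.044,  0.048,  0.052,  0.056,
        0.06 ,  0.064,  0.068,  0.072,  0.076,  0.08 ,  0.084,  0.088,
        0.092,  0.096]))
block bb [337 129  44 102] z 0.0868 ((507.6015625, 4.52838134765625), (89.34764099121094, 33.30152130126953), 13.034406661987305)
tab bb [239 157  15  65] z 0.0767 ((540.853759765625, -87.74809265136719), (59.33203887939453, 10.485038757324219), 14.00806713104248)
jaws bb [371 131  28 103] z 0.057 ((510.62255859375, 35.767799377441406), (99.9323959350586, 20.035226821899414), 13.538987159729004)
jaws bb [306 132  13 102] z 0.0569 ((527.4840087890625, -30.465816497802734), (98.76947784423828, 11.387056350708008), 13.573623657226562)
bed bb [171 110 224 131] z 0.0297 ((535.6058959960938, -58.639503479003906), (136.66860961914062, 218.6068878173828), 13.71990966796875)
stand bb [171 110 228 131] z 0.0366 ((533.1073608398438, -56.091949462890625), (133.89523315429688, 219.10479736328125), 13.776786804199219)
```

Sizes agree with those given (jaw 100x20, tab 59x10, block 89x33). The stand's origin is about (0.534, -0.059) with yaw 13.7°, and the jaw stands at about 16 mm. Next I straddle the tab and push it back.

Call:
arm_command(
  increments=[
    {"dx": -0.3, "dy": -2, "dz": 1, "wx": 0, "wy": 0, "wz": 0, "grip": 3},
    {"dx": -0.7, "dy": -4.5, "dz": 3, "wx": 0, "wy": 0, "wz": 0, "grip": 3},
    {"dx": -0.7, "dy": -5.9, "dz": 6, "wx": 0, "wy": 0, "wz": 0, "grip": 3},
    {"dx": -0.7, "dy": -5.9, "dz": 9, "wx": 0, "wy": 0, "wz": 0, "grip": 3},
    {"dx": -0.7, "dy": -5.9, "dz": 11, "wx": 0, "wy": 0, "wz": 0, "grip": 3},
    {"dx": -0.7, "dy": -5.9, "dz": 12.5, "wx": 0, "wy": 0, "wz": 0, "grip": 3},
    {"dx": -0.7, "dy": -5.9, "dz": 13, "wx": 0, "wy": 0, "wz": 0, "grip": 3},
    {"dx": -0.7, "dy": -5.9, "dz": 13, "wx": 0, "wy": 0, "wz": 0, "grip": 3},
    {"dx": -0.7, "dy": -5.9, "dz": 13, "wx": 0, "wy": 0, "wz": 0, "grip": 3},
  ],
)

```text
clock: 2.75
eef_pos: [0.5415, -0.0869, 0.1024]
tool_rot: [-0.121, 0.993, -0.0, 0.001]
ft_force: [0.3, 0.2, -0.0]
grip_width: 0.0297
grasp_force: 0.0
```

```bash
python3 - <<'E'
from h import *
to([.5409,-.0877,.055])
a=shot('wrist','w1')
E
```

```text
t 2.75 tcp [ 0.5415 -0.0869  0.1024] F [ 0.3  0.2 -0. ] w 0.0297 toolY az 13.93
delta cm [ 0.08 -0.06  4.74]
```

View pics/w1.png

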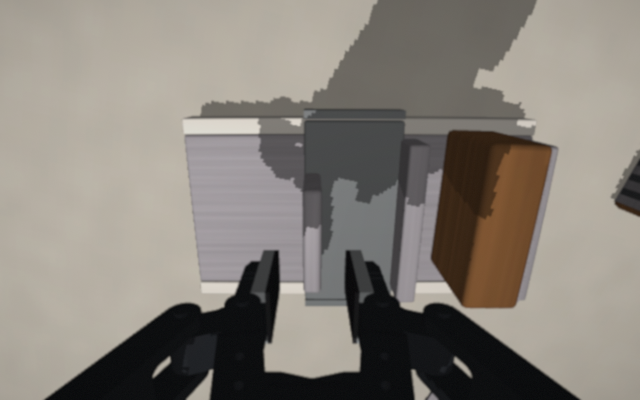

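The tab, at column 313, sits midway between the fingers (columns 275 and 350). I go down and push back.

Call:
arm_command(
  increments=[
    {"dx": 0, "dy": 0, "dz": 2, "wx": 0, "wy": 0, "wz": 0, "grip": 3},
    {"dx": 0, "dy": 0, "dz": 3.7, "wx": 0, "wy": 0, "wz": 0, "grip": 3},
    {"dx": 0, "dy": 0, "dz": 4.7, "wx": 0, "wy": 0, "wz": 0, "grip": 3},
    {"dx": 0, "dy": -0.7, "dz": 4.7, "wx": 0, "wy": 0, "wz": 0, "grip": 3},
    {"dx": 0, "dy": -2, "dz": 4.7, "wx": 0, "wy": 0, "wz": 0, "grip": 3},
    {"dx": 0, "dy": -3.5, "dz": 4.7, "wx": 0, "wy": 0, "wz": 0, "grip": 3},
    {"dx": 0, "dy": -5, "dz": 4.7, "wx": 0, "wy": 0, "wz": 0, "grip": 3},
    {"dx": 0, "dy": -6.2, "dz": 4.7, "wx": 0, "wy": 0, "wz": 0, "grip": 3},
    {"dx": 0, "dy": -7, "dz": 4.7, "wx": 0, "wy": 0, "wz": 0, "grip": 3},
    {"dx": 0, "dy": -7, "dz": 4.7, "wx": 0, "wy": 0, "wz": 0, "grip": 3},
  ],
)

```text
clock: 3.8
eef_pos: [0.5587, -0.1575, 0.0548]
tool_rot: [-0.12, 0.993, -0.001, 0.001]
ft_force: [0.2, -0.4, -1.0]
grip_width: 0.0301
grasp_force: 0.0
```

```bash
python3 - <<'E'
from h import *
to([.5409,-.0877,.055])
E
```

```text
t 3.8 tcp [ 0.5587 -0.1575  0.0548] F [ 0.2 -0.4 -1. ] w 0.0301 toolY az 13.75
delta cm [ 0.07  7.2  -0.04]
```

Call:
arm_command(
  increments=[
    {"dx": 0, "dy": 0.8, "dz": 0, "wx": 0, "wy": 0, "wz": 0, "grip": 3},
    {"dx": 0, "dy": 0.9, "dz": -2.5, "wx": 0, "wy": 0, "wz": 0, "grip": 3},
    {"dx": 0, "dy": 0.9, "dz": -6, "wx": 0, "wy": 0, "wz": 0, "grip": 4},
    {"dx": 0.2, "dy": 3, "dz": -8.5, "wx": 0, "wy": 0, "wz": 0, "grip": 5.5},
    {"dx": 0.4, "dy": 6.5, "dz": -8.5, "wx": 0, "wy": 0, "wz": 0, "grip": 5.5},
    {"dx": 0.7, "dy": 10.5, "dz": -8.5, "wx": 0, "wy": 0, "wz": 0, "grip": 5.5},
    {"dx": 1, "dy": 14, "dz": -8.5, "wx": 0, "wy": 0, "wz": 0, "grip": 5.5},
    {"dx": 1.1, "dy": 16.3, "dz": -8.5, "wx": 0, "wy": 0, "wz": 0, "grip": 5.5},
    {"dx": 1.1, "dy": 17, "dz": -8.5, "wx": 0, "wy": 0, "wz": 0, "grip": 5.5},
    {"dx": 1.1, "dy": 17, "dz": -8.5, "wx": 0, "wy": 0, "wz": 0, "grip": 5.5},
  ],
)

```text
clock: 4.8
eef_pos: [0.5064, 0.0082, 0.1397]
tool_rot: [-0.122, 0.993, -0.0, 0.001]
ft_force: [0.1, -0.5, -0.3]
grip_width: 0.0547
grasp_force: 0.0
```

```bash
python3 - <<'E'
from h import *
to([.5076,.0045,.064])
shot('wrist','w2')
a=load('w2')
uv=np.array([(u,v) for v in range(60,300) for u in range(100,500)]);P=depthpts(a,uv)
for n,lo,hi in [('block',.08,.095),('tab',.07,.0795),('jaws',.052,.062)]:
    k=(P[:,2]>lo)&(P[:,2]<hi); m=np.zeros((400,640),np.uint8); m[uv[k][:,1],uv[k][:,0]]=1
    m=cv2.morphologyEx(m,cv2.MORPH_OPEN,np.ones((3,3),np.uint8)); nn,l,st,_=cv2.connectedComponentsWithStats(m)
    for j in range(1,nn):
        if st[j,4]<200: continue
        ys,xs=np.where(l==j); Q=depthpts(a,np.c_[xs,ys])*1000; print(n,st[j,:4],np.median(Q[:,2]),cv2.minAreaRect(Q[:,:2].astype(np.float32)))
E
```

```text
t 4.8 tcp [0.5064 0.0082 0.1397] F [ 0.1 -0.5 -0.3] w 0.0547 toolY az 14.03
delta cm [-0.02 -0.38  7.57]
block [281 151  58 139] 86.82387508585725 ((508.1541442871094, 5.584995269775391), (90.1953125, 34.021392822265625), 12.416481018066406)
jaws [146 151  36 134] 56.78005680288118 ((542.8036499023438, -91.570068359375), (100.47528839111328, 13.23471450805664), 13.589739799499512)
jaws [335 152  33 134] 56.916388098771655 ((510.9857177734375, 36.074737548828125), (99.74170684814453, 20.29189682006836), 13.892000198364258)
```

View pics/w2.png

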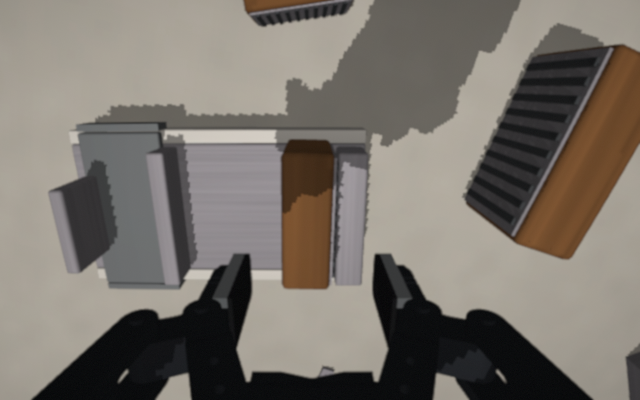

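The jaw is back at about 79 mm. The block is under the fingers, and they sit about 3 mm too far to +y. I correct that, descend and grip.

Call:
arm_command(
  increments=[
    {"dx": 0, "dy": -0.3, "dz": 2, "wx": 0, "wy": 0, "wz": 0, "grip": 5.5},
    {"dx": 0, "dy": -0.3, "dz": 4.5, "wx": 0, "wy": 0, "wz": 0, "grip": 5.5},
    {"dx": 0, "dy": -0.3, "dz": 6.5, "wx": 0, "wy": 0, "wz": 0, "grip": 5.5},
    {"dx": 0, "dy": -0.3, "dz": 7.5, "wx": 0, "wy": 0, "wz": 0, "grip": 5.5},
    {"dx": 0, "dy": -0.3, "dz": 7.6, "wx": 0, "wy": 0, "wz": 0, "grip": 5.5},
    {"dx": 0, "dy": -0.3, "dz": 7.6, "wx": 0, "wy": 0, "wz": 0, "grip": 3},
    {"dx": 0, "dy": -0.3, "dz": 7.6, "wx": 0, "wy": 0, "wz": 0, "grip": 3},
    {"dx": 0, "dy": -0.3, "dz": 7.6, "wx": 0, "wy": 0, "wz": 0, "grip": 3},
    {"dx": 0, "dy": -0.3, "dz": 7.6, "wx": 0, "wy": 0, "wz": 0, "grip": 3},
    {"dx": 0, "dy": -0.3, "dz": 7.6, "wx": 0, "wy": 0, "wz": 0, "grip": 3},
  ],
)

```text
clock: 5.85
eef_pos: [0.5081, 0.004, 0.0644]
tool_rot: [-0.121, 0.993, -0.0, 0.001]
ft_force: [-0.4, -0.5, 4.0]
grip_width: 0.033
grasp_force: 60.5
```

Held: width 33 mm, 60 N. I lift it, tilt it 0.95 rad toward the moving jaw, then lower the pivot edge just above the bed, shifting +1 cm in stand x to centre it.

Call:
arm_command(
  increments=[
    {"dx": 0, "dy": -0.3, "dz": -2, "wx": 0, "wy": 0, "wz": 0, "grip": 3},
    {"dx": -0.2, "dy": -1.2, "dz": -4.5, "wx": -0.05, "wy": 0, "wz": 0, "grip": 3},
    {"dx": -0.4, "dy": -2.2, "dz": -5.5, "wx": -0.18, "wy": 0, "wz": 0, "grip": 3},
    {"dx": -0.6, "dy": -3, "dz": -5.5, "wx": -0.32, "wy": 0, "wz": 0, "grip": 3},
    {"dx": -0.8, "dy": -3.5, "dz": -5.5, "wx": -0.46, "wy": 0, "wz": 0, "grip": 3},
    {"dx": -1, "dy": -4, "dz": -5.5, "wx": -0.6, "wy": 0, "wz": 0, "grip": 3},
    {"dx": -1, "dy": -4, "dz": -5.5, "wx": -0.74, "wy": 0, "wz": 0, "grip": 3},
    {"dx": -1, "dy": -4, "dz": -5.5, "wx": -0.87, "wy": 0, "wz": 0, "grip": 3},
    {"dx": -1, "dy": -4, "dz": -5.5, "wx": -0.95, "wy": 0, "wz": 0, "grip": 3},
    {"dx": -1, "dy": -4, "dz": -5.5, "wx": -0.95, "wy": 0, "wz": 0, "grip": 3},
  ],
)

```text
clock: 6.85
eef_pos: [0.5252, -0.0336, 0.1141]
tool_rot: [-0.105, 0.882, 0.456, -0.058]
ft_force: [-0.7, 0.1, -2.0]
grip_width: 0.0329
grasp_force: 60.2
```

```bash
python3 - <<'E'
from h import *
# desired TCP: stand (-.0003,.028) , z .0655
Rz=Ro.from_euler('z',13.7,degrees=True)
for x in (-.0003,): to(Rz.apply([x,.028,0.0655])+[.5338,-.0594,0])
o=monitor.get_obs(); print(Rz.inv().apply(o['eef_pos']-[.5338,-.0594,0]), (Rz.inv()*Ro.from_quat(o['tool_rot'])).as_matrix().round(3), o['joint_pos'].round(2),o['grasp_force'])
shot('scene','s1');s=load('s1')
cv2.imwrite('pics/s1c.png',cv2.resize(s['p'][110:250,250:420,::-1],None,fx=3.5,fy=3.5,interpolation=cv2.INTER_CUBIC))
E
```

```text
t 6.85 tcp [ 0.5252 -0.0336  0.1141] F [-0.7  0.1 -2. ] w 0.0329 toolY az 13.21
delta cm [-0.23 -3.92  2.88]
[-0.00227239  0.02716033  0.11414668] [[-1.     0.005 -0.005]
 [-0.001  0.578  0.816]
 [ 0.007  0.816 -0.578]] [-0.44  0.86  0.32  1.75  0.69 -0.94] 60.24310290813446
```

View pics/s1c.png

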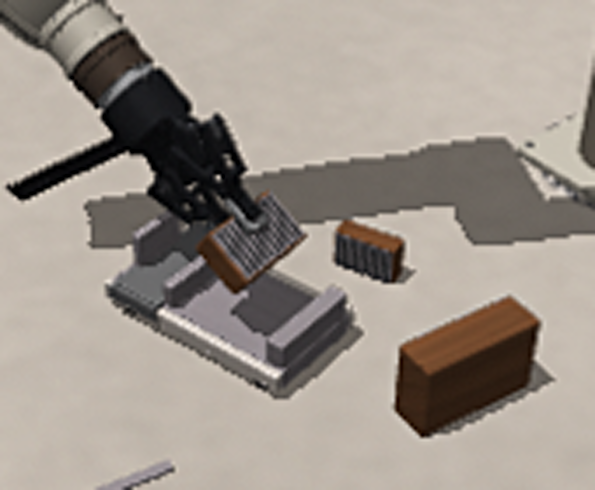

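The picture shows the block tilted, ridged face up, above the bed. The black bar at (70,165) is the comb lying behind. I lower by 4.9 cm.

Call:
arm_command(
  increments=[
    {"dx": 0, "dy": -0.8, "dz": 0.6, "wx": 0, "wy": 0, "wz": 0, "grip": 3},
    {"dx": -0.1, "dy": -1.8, "dz": 1.3, "wx": 0, "wy": 0, "wz": 0, "grip": 3},
    {"dx": -0.2, "dy": -2.8, "dz": 2, "wx": 0, "wy": 0, "wz": 0, "grip": 3},
    {"dx": -0.2, "dy": -3.5, "dz": 2.5, "wx": 0, "wy": 0, "wz": 0, "grip": 3},
    {"dx": -0.2, "dy": -3.8, "dz": 2.7, "wx": 0, "wy": 0, "wz": 0, "grip": 3},
    {"dx": -0.2, "dy": -3.95, "dz": 2.8, "wx": 0, "wy": 0, "wz": 0, "grip": 3},
    {"dx": -0.2, "dy": -3.95, "dz": 2.8, "wx": 0, "wy": 0, "wz": 0, "grip": 3},
  ],
)

```text
clock: 7.6
eef_pos: [0.528, -0.0283, 0.0737]
tool_rot: [-0.107, 0.881, 0.457, -0.056]
ft_force: [-3.2, 11.8, 13.6]
grip_width: 0.0329
grasp_force: 66.2
```

```bash
cat >> h.py <<'E'
def st():
    Rz=Ro.from_euler('z',13.7,degrees=True); o=monitor.get_obs()
    print('t',round(o['clock'],2),'stand xyz',Rz.inv().apply(o['eef_pos']-[.5338,-.0594,0]).round(4),'F',Rz.inv().apply(o['ft_force']).round(1),'w',round(float(o['grip_width']),4),'g',round(float(o['grasp_force']),1))
E
python3 - <<'E'
from h import *
st()
E
```

```text
t 7.6 stand xyz [0.0017 0.0316 0.0737] F [-0.3 12.3 13.6] w 0.0329 g 66.2
```

```bash
python3 - <<'E'
from h import *
shot('scene','s2');s=load('s2')
cv2.imwrite('pics/s2c.png',cv2.resize(s['p'][150:235,270:370,::-1],None,fx=6,fy=6,interpolation=cv2.INTER_CUBIC))
E
```

```text
(no output)
```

View pics/s2c.png

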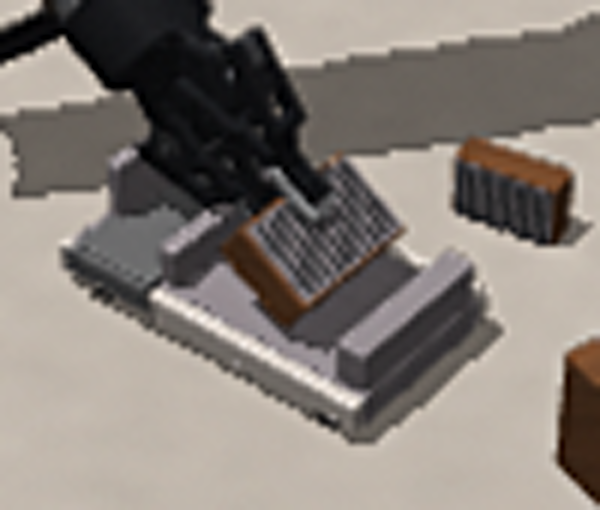

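A knuckle of the gripper rests on the moving jaw plate (near (220,215)) and the block's edge is still about 10 mm above the bed. I rise, tilt back to about 0.75 rad, shift +y by 1.4 cm and lower again.

Call:
arm_command(
  increments=[
    {"dx": 0, "dy": 0.8, "dz": -0.6, "wx": 0, "wy": 0, "wz": 0, "grip": 3},
    {"dx": 0, "dy": 1.6, "dz": -1.2, "wx": 0, "wy": 0, "wz": 0, "grip": 3},
    {"dx": 0, "dy": 2.4, "dz": 0, "wx": 0.1, "wy": 0, "wz": 0, "grip": 3},
    {"dx": 0, "dy": 2.4, "dz": 0, "wx": 0.2, "wy": 0, "wz": 0, "grip": 3},
    {"dx": 0, "dy": 1.8, "dz": 0.4, "wx": 0.2, "wy": 0, "wz": 0, "grip": 3},
    {"dx": 0, "dy": 1.4, "dz": 0.7, "wx": 0.2, "wy": 0, "wz": 0, "grip": 3},
    {"dx": 0, "dy": 1.1, "dz": 0.9, "wx": 0.2, "wy": 0, "wz": 0, "grip": 3},
    {"dx": 0, "dy": 1.0, "dz": 1.0, "wx": 0.2, "wy": 0, "wz": 0, "grip": 3},
    {"dx": 0, "dy": 1.0, "dz": 1.0, "wx": 0.2, "wy": 0, "wz": 0, "grip": 3},
  ],
)

```text
clock: 8.55
eef_pos: [0.5245, -0.0189, 0.0708]
tool_rot: [-0.111, 0.923, 0.364, -0.045]
ft_force: [-0.2, -0.6, -1.4]
grip_width: 0.0329
grasp_force: 65.8
```

```bash
python3 - <<'E'
from h import *
st(); print(monitor.get_obs()['tool_rot'])
E
```

```text
t 8.55 stand xyz [0.0005 0.0415 0.0708] F [-0.4 -0.5 -1.4] w 0.0329 g 65.8
[-0.11143865  0.92344633  0.36438929 -0.04526312]
```

Call:
arm_command(
  increments=[
    {"dx": 0, "dy": -0.2, "dz": 0.2, "wx": 0, "wy": 0, "wz": 0, "grip": 3},
    {"dx": 0, "dy": -0.3, "dz": 0.3, "wx": 0, "wy": 0, "wz": 0, "grip": 3},
    {"dx": 0, "dy": -0.3, "dz": 0.3, "wx": 0, "wy": 0, "wz": 0, "grip": 3},
    {"dx": 0, "dy": -0.3, "dz": 0.3, "wx": 0, "wy": 0, "wz": 0, "grip": 3},
  ],
)

```text
clock: 8.95
eef_pos: [0.525, -0.0186, 0.068]
tool_rot: [-0.112, 0.924, 0.364, -0.044]
ft_force: [-0.8, -0.4, -1.3]
grip_width: 0.0329
grasp_force: 65.8
```

```bash
python3 - <<'E'
from h import *
st()
E
```

```text
t 8.95 stand xyz [0.0012 0.0417 0.068 ] F [-0.8 -0.2 -1.3] w 0.0329 g 65.8
```

Call:
arm_command(
  increments=[
    {"dx": 0, "dy": 0, "dz": 0, "wx": 0, "wy": 0, "wz": 0, "grip": 3.8},
    {"dx": 0, "dy": 0, "dz": 0, "wx": 0, "wy": 0, "wz": 0, "grip": 4.6},
    {"dx": 0, "dy": 0, "dz": 0, "wx": 0, "wy": 0, "wz": 0, "grip": 4.8},
    {"dx": 0, "dy": 0, "dz": -0.6, "wx": 0, "wy": 0, "wz": 0, "grip": 4.8},
    {"dx": 0, "dy": 0, "dz": -1.4, "wx": 0, "wy": 0, "wz": 0, "grip": 4.8},
    {"dx": 0, "dy": 0, "dz": -2.4, "wx": 0, "wy": 0, "wz": 0, "grip": 4.8},
    {"dx": 0, "dy": 0, "dz": -3.6, "wx": 0, "wy": 0, "wz": 0, "grip": 4.8},
    {"dx": 0, "dy": 0, "dz": -5, "wx": 0, "wy": 0, "wz": 0, "grip": 4.8},
    {"dx": 0, "dy": 0, "dz": -6.5, "wx": 0, "wy": 0, "wz": 0, "grip": 4.8},
  ],
)

```text
clock: 9.85
eef_pos: [0.536, -0.0625, 0.1166]
tool_rot: [-0.112, 0.924, 0.364, -0.044]
ft_force: [0.3, 0.8, 0.5]
grip_width: 0.0481
grasp_force: 0.0
```

```bash
python3 - <<'E'
from h import *
st()
shot('scene','s3');s=load('s3'); shot('wrist','w3')
c=cv2.resize(s['p'][140:240,270:370,::-1],(500,500),interpolation=cv2.INTER_CUBIC)
w=cv2.resize(load('w3')['p'][:,:,::-1],(300,188)); c=np.hstack([c,np.vstack([w,np.zeros((312,300,3),np.uint8)])])
cv2.imwrite('pics/s3c.png',c)
E
```

```text
t 9.85 stand xyz [ 0.0014 -0.0035  0.1166] F [0.5 0.7 0.5] w 0.0481 g 0.0
```

View pics/s3c.png

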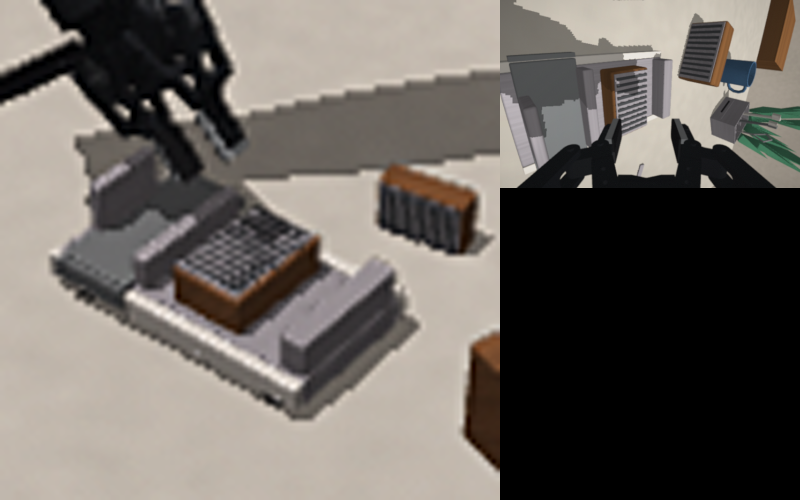

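The block lies flat on the bed, ridged face up, between the jaws. Now I turn the tool upright and go over the tab.

Call:
arm_command(
  increments=[
    {"dx": 0, "dy": 0.7, "dz": -1.5, "wx": 0.05, "wy": 0, "wz": 0, "grip": 4},
    {"dx": 0, "dy": 1, "dz": -3, "wx": 0.17, "wy": 0, "wz": 0, "grip": 3},
    {"dx": 0, "dy": 0, "dz": -4, "wx": 0.3, "wy": 0, "wz": 0, "grip": 3},
    {"dx": 0, "dy": -1, "dz": -5, "wx": 0.43, "wy": 0, "wz": 0, "grip": 3},
    {"dx": 0, "dy": -2, "dz": -6.5, "wx": 0.56, "wy": 0, "wz": 0, "grip": 3},
    {"dx": 0, "dy": -3, "dz": -7.5, "wx": 0.69, "wy": 0, "wz": 0, "grip": 3},
    {"dx": 0.1, "dy": -4.1, "dz": -8.6, "wx": 0.75, "wy": 0, "wz": 0, "grip": 3},
    {"dx": 0.1, "dy": -4.1, "dz": -8.6, "wx": 0.75, "wy": 0, "wz": 0, "grip": 3},
    {"dx": 0.1, "dy": -4.1, "dz": -8.6, "wx": 0.75, "wy": 0, "wz": 0, "grip": 3},
  ],
)

```text
clock: 10.85
eef_pos: [0.5555, -0.1473, 0.1504]
tool_rot: [-0.121, 0.993, 0.001, -0.0]
ft_force: [0.2, 0.2, 0.5]
grip_width: 0.0299
grasp_force: 0.0
```

```bash
cat > m.py <<'E'
from h import *
import sys
def meas(name):
    shot('wrist',name); a=load(name); Rz=Ro.from_euler('z',13.7,degrees=True)
    uv=np.array([(u,v) for v in range(30,300) for u in range(20,600)]);P=depthpts(a,uv)
    for n,lo,hi in [('tab',.07,.082),('blk/jaws',.05,.067)]:
        k=(P[:,2]>lo)&(P[:,2]<hi); m=np.zeros((400,640),np.uint8); m[uv[k][:,1],uv[k][:,0]]=1
        m=cv2.morphologyEx(m,cv2.MORPH_OPEN,np.ones((3,3),np.uint8)); nn,l,s,_=cv2.connectedComponentsWithStats(m)
        for j in range(1,nn):
            if s[j,4]<150: continue
            ys,xs=np.where(l==j); Q=Rz.inv().apply(depthpts(a,np.c_[xs,ys])-[.5338,-.0594,0])*1000
            r=cv2.minAreaRect(Q[:,:2].astype(np.float32)); print(n,s[j,:4],np.median(Q[:,2]).round(1),np.round(r[0],1),np.round(r[1],1),round(r[2],1))
st(); print(monitor.get_obs()['tool_rot'].round(3)); meas(sys.argv[1])
E
python3 m.py w4
```

```text
t 10.85 stand xyz [ 0.0003 -0.0906  0.1504] F [0.3 0.2 0.5] w 0.0299 g 0.0
[-0.121  0.993  0.001 -0.   ]
tab [302 169  16  86] 76.8 [  1.  -92.9] [59.8 10. ] 0.4
blk/jaws [378 134  28 133] 56.9 [  1.2 -33.7] [100.5  12.8] 0.3
blk/jaws [538 136  58 128] 56.8 [ 0.2 97.6] [99.3 21.4] 0.5
blk/jaws [420 142  97 120] 61.8 [ 1.1 20.6] [58.4 89.6] 90.0
```

Tab, block and jaws measure square, with the block centred at x = 1 mm. I descend over the tab and push forward.

Call:
arm_command(
  increments=[
    {"dx": 0, "dy": -0.2, "dz": 3, "wx": 0, "wy": 0, "wz": 0, "grip": 3},
    {"dx": 0, "dy": -0.2, "dz": 6, "wx": 0, "wy": 0, "wz": 0, "grip": 3},
    {"dx": 0, "dy": -0.2, "dz": 8.5, "wx": 0, "wy": 0, "wz": 0, "grip": 3},
    {"dx": 0, "dy": -0.2, "dz": 9.5, "wx": 0, "wy": 0, "wz": 0, "grip": 3},
    {"dx": 0, "dy": 0.6, "dz": 9.5, "wx": 0, "wy": 0, "wz": 0, "grip": 3},
    {"dx": 0, "dy": 1.6, "dz": 9.5, "wx": 0, "wy": 0, "wz": 0, "grip": 3},
    {"dx": 0, "dy": 2.8, "dz": 9.5, "wx": 0, "wy": 0, "wz": 0, "grip": 3},
    {"dx": 0, "dy": 4, "dz": 9.5, "wx": 0, "wy": 0, "wz": 0, "grip": 3},
    {"dx": 0, "dy": 5, "dz": 9.5, "wx": 0, "wy": 0, "wz": 0, "grip": 3},
    {"dx": 0, "dy": 5.6, "dz": 9.5, "wx": 0, "wy": 0, "wz": 0, "grip": 3},
  ],
)

```text
clock: 11.9
eef_pos: [0.543, -0.0925, 0.0568]
tool_rot: [-0.121, 0.993, -0.001, 0.001]
ft_force: [0.5, -3.5, 2.5]
grip_width: 0.0301
grasp_force: 1.8
```

```bash
python3 -c "
from h import *
st()"
```

```text
t 11.9 stand xyz [ 0.0011 -0.0344  0.0568] F [-0.3 -3.5  2.5] w 0.0301 g 1.8
```

Contact, with about 3.5 N (friction). I keep going in small steps.

Call:
arm_command(
  increments=[
    {"dx": 0, "dy": 0.2, "dz": 0, "wx": 0, "wy": 0, "wz": 0, "grip": 3},
    {"dx": 0, "dy": 0.4, "dz": 0, "wx": 0, "wy": 0, "wz": 0, "grip": 3},
    {"dx": 0, "dy": 0.6, "dz": 0, "wx": 0, "wy": 0, "wz": 0, "grip": 3},
    {"dx": 0, "dy": 0.7, "dz": 0, "wx": 0, "wy": 0, "wz": 0, "grip": 3},
    {"dx": 0, "dy": 0.7, "dz": 0, "wx": 0, "wy": 0, "wz": 0, "grip": 3},
  ],
)

```text
clock: 12.4
eef_pos: [0.5412, -0.0867, 0.0556]
tool_rot: [-0.121, 0.993, 0.0, 0.0]
ft_force: [2.0, -2.4, 2.0]
grip_width: 0.03
grasp_force: 1.4
```

```bash
python3 -c "
from h import *
st()"
```

```text
t 12.4 stand xyz [ 0.0007 -0.0282  0.0556] F [ 1.4 -2.8  2. ] w 0.03 g 1.4
```

Call:
arm_command(
  increments=[
    {"dx": 0, "dy": 0.1, "dz": 0, "wx": 0, "wy": 0, "wz": 0, "grip": 3},
    {"dx": 0, "dy": 0.2, "dz": 0, "wx": 0, "wy": 0, "wz": 0, "grip": 3},
    {"dx": 0, "dy": 0.3, "dz": 0, "wx": 0, "wy": 0, "wz": 0, "grip": 3},
    {"dx": 0, "dy": 0.3, "dz": 0, "wx": 0, "wy": 0, "wz": 0, "grip": 3},
  ],
)

```text
clock: 12.8
eef_pos: [0.5402, -0.0836, 0.0554]
tool_rot: [-0.121, 0.993, 0.0, 0.0]
ft_force: [2.8, -2.6, 2.1]
grip_width: 0.03
grasp_force: 1.4
```

```bash
python3 -c "
from h import *
st()"
```

```text
t 12.8 stand xyz [ 0.0005 -0.0251  0.0554] F [ 2.1 -3.1  2.1] w 0.03 g 1.4
```

Call:
arm_command(
  increments=[
    {"dx": 0, "dy": 0.1, "dz": 0, "wx": 0, "wy": 0, "wz": 0, "grip": 3},
    {"dx": 0, "dy": 0.2, "dz": 0, "wx": 0, "wy": 0, "wz": 0, "grip": 3},
    {"dx": 0, "dy": 0.2, "dz": 0, "wx": 0, "wy": 0, "wz": 0, "grip": 3},
  ],
)

```text
clock: 13.1
eef_pos: [0.5399, -0.0823, 0.0554]
tool_rot: [-0.121, 0.993, -0.001, 0.0]
ft_force: [3.5, -4.5, 0.0]
grip_width: 0.0302
grasp_force: 2.4
```

```bash
python3 -c "
from h import *
st()"
```

```text
t 13.1 stand xyz [ 0.0005 -0.0237  0.0554] F [ 2.3 -5.2  0. ] w 0.0302 g 2.4
```

Call:
arm_command(
  increments=[
    {"dx": 0, "dy": 0.1, "dz": 0, "wx": 0, "wy": 0, "wz": 0, "grip": 3},
    {"dx": 0, "dy": 0.2, "dz": 0, "wx": 0, "wy": 0, "wz": 0, "grip": 3},
    {"dx": 0, "dy": 0.2, "dz": 0, "wx": 0, "wy": 0, "wz": 0, "grip": 3},
  ],
)

```text
clock: 13.4
eef_pos: [0.5399, -0.0823, 0.0554]
tool_rot: [-0.12, 0.993, -0.003, 0.0]
ft_force: [4.3, -9.5, -2.6]
grip_width: 0.03
grasp_force: 5.0
```

```bash
python3 -c "
from h import *
st()"
```

```text
t 13.4 stand xyz [ 0.0005 -0.0237  0.0554] F [  1.9 -10.3  -2.6] w 0.03 g 5.0
```

It has stalled with 10 N, so the block is snug. I back off to the middle of the tab and lift away.

Call:
arm_command(
  increments=[
    {"dx": 0, "dy": 0.1, "dz": 0, "wx": 0, "wy": 0, "wz": 0, "grip": 3},
    {"dx": 0, "dy": -0.5, "dz": 0, "wx": 0, "wy": 0, "wz": 0, "grip": 3},
    {"dx": 0, "dy": -1.2, "dz": 0, "wx": 0, "wy": 0, "wz": 0, "grip": 3},
    {"dx": 0, "dy": -1.2, "dz": 0, "wx": 0, "wy": 0, "wz": 0, "grip": 3},
    {"dx": 0, "dy": -1.2, "dz": -1.5, "wx": 0, "wy": 0, "wz": 0, "grip": 3},
    {"dx": 0, "dy": -1.2, "dz": -4.5, "wx": 0, "wy": 0, "wz": 0, "grip": 3},
    {"dx": 0, "dy": -1.2, "dz": -8.5, "wx": 0, "wy": 0, "wz": 0, "grip": 3},
    {"dx": 0, "dy": -1.2, "dz": -12, "wx": 0, "wy": 0, "wz": 0, "grip": 3},
    {"dx": 0, "dy": -1.2, "dz": -14, "wx": 0, "wy": 0, "wz": 0, "grip": 3},
    {"dx": 0, "dy": -1.2, "dz": -14, "wx": 0, "wy": 0, "wz": 0, "grip": 3},
  ],
)

```text
clock: 14.4
eef_pos: [0.5437, -0.0913, 0.199]
tool_rot: [-0.121, 0.993, -0.0, 0.003]
ft_force: [0.7, 0.8, -0.4]
grip_width: 0.0301
grasp_force: 0.0
```

```bash
python3 m.py w5
```

```text
t 14.4 stand xyz [ 0.0021 -0.0334  0.199 ] F [ 0.9  0.6 -0.4] w 0.0301 g 0.0
[-0.121  0.993 -0.     0.003]
tab [305 152  13  73] 76.8 [  1.  -35.1] [59.7  9.5] 0.5
blk/jaws [370 123 116 114] 60.7 [ 0.6 63.2] [99.9 90.5] 0.1
blk/jaws [576 143  24  48] 57.2 [-15.6 205.1] [ 8.1 40.7] 78.5
```

View pics/w5.png

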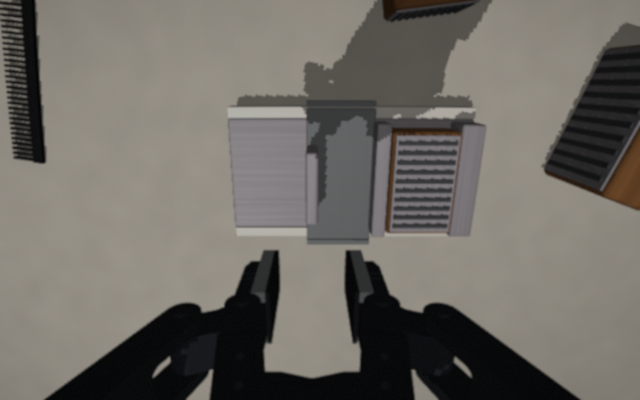

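The picture shows the block flat, ridged face up at about (425,183), square between the jaws. Jaw plate, block and fixed jaw together measure 90.5 mm against 90 expected, and the tab reads as a jaw slide of 22 mm. I hand in.

```bash
python3 -c "
from workcell import job
print(job.job_done())"
```

```text
the job is handed in; nothing more can be done
None
```

The block lies flat with its ridged steel face up, held square and snug between the two jaws; the gripper is clear, the bystanders were not touched, and I handed the job in at about 14.5 s.

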